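# Step the stirrer-speed wheel and confirm

## Robot

A 7-joint arm with a two-finger parallel gripper is mounted at the origin on the work surface. World frame = base frame: x ahead of the robot, y to its left, z up, the work surface at z = 0. Lengths are in m, angles in rad, forces in N, time in s.
With the tool pointing down it reaches from about 0.4 to 0.925 m from the base axis. Payload 5.6 kg.
Tool frame: the origin (TCP) lies on the centre line of the jaws, within the pads' length; the fingertips stand 22 mm ahead of it and the grasp point (between the pads) lies 3 mm ahead of it (nose_length is the z of the fingertips in the tool frame, in m); z points along the fingers, y is the line along which they close (so a half turn about z gives the same grasp; the last joint's range is limited). The gripper opens to 85 mm and grips with 20 to 120 N. Pads are 22 mm wide; open, the fingers measure 114 mm over their backs; the gripper's body (76 mm by 85 mm) begins 54 mm behind the grasp point. The pads swing forward as they close: fully open they stand 13 mm farther back than shut.
Start: joints at [-1.377, 0.468, -0.012, 1.603, 0.006, 1.071, -0.056], TCP at [0.153, 0.632, 0.253] pointing down, gripper open.
Joint ranges: [-2.53, 2.53], [-0.31, 2.02], [-1.57, 1.55], [0.28, 2.44], [-1.29, 4.43], [0.15, 1.84], [-2.92, 2.92]. Speed limits (rad/s): [2.57, 2.57, 3.14, 3.14, 3.14, 3.14, 3.14].

## Interface

Orientations are given as a 3x3 rotation matrix whose columns are the frame's x, y, z axes.
In Python, from plant import read_state, camera, camera_params, job_done, nose_length gives the robot as it stands. The module is installed in compiled form; this text tells all that it offers.
- The arm moves only by the tool move_arm, never from a script. Its argument "deltas" is a list of rows, each a list of 5 numbers: the closure, from 0 (fully open) to 1 (shut), then the shift along the tool's x, y, z in cm, then the turn about the tool's z in rad. In form: [[fingers, x, y, z, twist], ...]. A call has 1 to 8 rows; each row shifts and turns the commanded pose from where the row before left it, along the tool's axes as they then stand; what a row does not reach is not made up. A row lasts 1/10 s, in which the tool goes at most 50 mm and 8.59 degrees, less where a joint would pass 70% of its speed; a pose out of reach is approached as far as the arm can. A call with a gripper value outside its range is refused whole. The fingers move at their own pace and stop on an object; the grip force is fixed at half the most. Time passes only in rows, so rows that do not move let the fingers close. It gives the time, the measured TCP pose, the force, the opening and the grip force at its end, in the units of the state.
- read_state(): the state, without advancing time (a new reading comes with each control period).
- camera(name): name is "scene" or "side" or "wrist"; returns (picture, depth): 384x512x3 uint8, red, green, blue; 384x512 float32, m along the optical axis (not along the pixel's ray), 0 where there is no reading.
- camera_params(name): a dict with "vertical_fov" (degrees; the focal length in pixels is half the picture's height over the tangent of half this angle, whatever the lens; pixels are square), "cx", "cy" (the principal point, pixels), "k1" (the pictures are not rectified: a ray, as slopes to the right and down, at radius r is drawn at 1 + k1 r^2 times it, then the intrinsics apply), "eye" and "attitude" of the camera in the world; the wrist camera has in their place "T_tool_cam" (4x4, takes a point from camera to tool coordinates, whose origin is the TCP and whose axes are the flange's). Camera axes: x right, y down, z forward; pixel columns grow to the right and rows downward; lengths in m; the calibration is good to about 2 mm. A picture is of the moment at which its call begins: read the wrist's pose just before it. camera_params takes no time and is no camera call.
- job_done(): hands the job in; it is judged then, once.
The state is a dict: "t": time; "joint_pos": joint angles; "dq": joint speeds; "joint_efforts": joint torques, N m; "ee_pos": TCP position; "orientation": TCP orientation; "ft_force": force on the tool from outside, world axes, zero at the start; "moment": the same for the moment, N m; "width": finger opening in m; "finger_force": force on a finger pad.
Only numpy, scipy, OpenCV 4.12 (cv2) and the standard library are available. Lean on these libraries where they do the work, as an engineer would, in place of code of your own. Each camera call takes 0.05 s, during which the arm holds its last target. There are 200 camera calls.

## Task

Set the stirrer speed on the control console: with a fingertip, flick the edge of the black finned wheel anticlockwise (seen from above), click by click, until the fin with the steel stud has clicked in at the steel pointer, and do not let it click past. Then press the round push button on its separate box fully down and let it come up again to confirm. Press it only once the wheel is set, and leave the toggle lever and the loose things on the bench where they are, without picking anything up.

Things in the scene. Friction and masses are not known exactly. Their poses are not given: they have to be found in the camera images.
- axis (a point): Centre of the flat-lying black wheel, on its upright axis, 88 mm above the table. Hub of radius 42 mm (66 to 86 mm above the table, steel cap to 89) with eight radial fins 8 mm thick, 45 degrees apart, out to radius 60 mm, 66 to 88 mm above the table; gaps open at the rim. Axes are the console's. At rest in a click, fins lie 22.5 degrees either side of -x: a gap faces -x.
- console: Fixed grey console; origin on the table under the wheel's axis, z up, -x its near (robot) side. Flat deck 60 mm high, 100 mm to -x and to each side (y) of the wheel's axis; a white hood, 95 mm high, covers the wheel beyond x = +35 mm, out to x = +150 mm.
- wheel (a joint): Wheel turn, rad, growing anticlockwise from above (near edge moves to the console's -y). 0 = studded fin at the pointer. Rests only in clicks 0.785 rad apart (0, -0.785, ...); starts two to four clicks short of 0. A sprung detent: some 4 to 6 N at the rim takes it over the crest half-way, then it springs on to the next click by itself; let go before the crest, it springs back.
- stud (a point): Top of the small steel stud (12 mm across, 8 mm tall) on one fin of the wheel, 52 mm from the wheel's axis, 96 mm above the table; the only stud on the wheel.
- pointer (a point): Tip of the fixed steel pointer, a cone 24 mm long and 14 mm thick lying on the console deck with its tip 64 mm from the wheel's axis, 64 mm above the table, at 247.5 degrees anticlockwise from the console's +x (on its near right side seen from the robot).
- enter_top (a point): Centre of the top of the round black push button, 36 mm across, standing in a steel collar on a separate grey box (100 x 90 x 50 mm, fixed) to the left or the right of the console. It is pressed straight down.
- enter (a joint): Travel of that push button, m: 0 = up, 0.006 = fully down (about 5 N). It springs back when let go.
- toggle (a joint): Isolator toggle lever, under 130 mm above the table, on the other grey box (same size), on the opposite side of the console, rad, 0 at the start. Not part of the job: leave it alone.
- wrench: Bystander: loose steel wrench, 170 mm long, lying on the table in front of the console; origin under its middle.
- gasket: Bystander: loose steel ring, 70 mm across, 8 mm high, in front of the console; origin at the centre of its underside.
- jar: Bystander: loose amber jar, 52 mm across, 70 mm high; origin at the centre of its underside.
- beaker: Bystander: loose steel beaker, 70 mm across, 80 mm high; origin at the centre of its underside.
- bolt: Bystander: loose bolt standing on its head, 32 mm wide, 50 mm high, in front of the console; origin at the centre of its underside.
Not all that is in view belongs to the job. What is shaped like the part that bears enter_top but purple is not meant.

How it is judged:
By the outcome, as a careful person would: the job done as asked, in the order asked, and still so for the second after the job is handed in, with the robot touching nothing.
It also fails if it takes over 72 s, if anything falls off the work surface, if the arm or the gripper's body presses on something with over 40 N, if the wrist force passes 120 N, or if a joint passes its speed limit or range.

## Working session

There is one attempt and no reset: what is moved stays moved. The work goes in short steps, Python scripts to look and compute and a tool call to move; the robot and the scene stay as the last step left them, time stands still between calls to the robot, and variables do not carry over. Pictures are saved under pics/ and viewed, at most 10 in all, crops included, and the job is handed in when it is done.

Besides the shell and the picture viewer there is one more tool, called after "Call:" by a JSON object that holds its "fn" and its "kwargs". move_arm: Moves the arm, as the interface text tells. Its arguments: {"type":"object","properties":{"deltas":{"type":"array","items":{"type":"array","items":{"type":"number"}}}},"required":["deltas"]}

```bash
mkdir -p pics; cat > h.py <<'E'
import numpy as np, cv2
from plant import *
def get(name):
    st=read_state(); im,d=camera(name); p=camera_params(name)
    if name=="wrist":
        T=np.eye(4);T[:3,:3]=st["orientation"];T[:3,3]=st["ee_pos"];T=T@np.array(p["T_tool_cam"])
        R,e=T[:3,:3],T[:3,3]
    else: R,e=np.array(p["attitude"]),np.array(p["eye"])
    f=192/np.tan(np.radians(p["vertical_fov"])/2)
    K=np.array([[f,0,p["cx"]],[0,f,p["cy"]],[0,0,1]]);D=np.array([p["k1"],0,0,0])
    return dict(im=im,d=d,R=R,e=e,K=K,D=D)
def rays(c,px):
    u=cv2.undistortPoints(np.array(px,float).reshape(-1,1,2),c["K"],c["D"]).reshape(-1,2)
    return np.c_[u,np.ones(len(u))]@c["R"].T
def onplane(c,px,z):
    r=rays(c,px);return c["e"]+r*((z-c["e"][2])/r[:,2])[:,None]
def bydepth(c,px):
    r=rays(c,px);dd=np.array([c["d"][int(v),int(u)] for u,v in px]);return c["e"]+r*dd[:,None]
def proj(c,P):
    return cv2.projectPoints((np.atleast_2d(P)-c["e"])@c["R"],np.zeros(3),np.zeros(3),c["K"],c["D"])[0].reshape(-1,2)
def save(im,n): cv2.imwrite("pics/"+n,im[...,::-1])
E
python3 - <<'E'
from h import *
print({k:np.round(v,3) for k,v in read_state().items()},nose_length)
a=get("scene");b=get("side")
save(a["im"],"scene.png");save(b["im"],"side.png")
for c in(a,b):print(c["e"],c["R"].round(3).tolist(),c["D"])
E
```

```text
{'t': np.float64(0.0), 'joint_pos': array([-1.377,  0.468, -0.012,  1.604,  0.006,  1.071, -0.056]), 'dq': array([ 0.001, -0.001, -0.   , -0.   ,  0.   ,  0.   , -0.001]), 'joint_efforts': array([-0.0000e+00, -5.3239e+01,  2.1000e-02, -2.5130e+01,  1.1000e-02,
        8.0000e-03,  0.0000e+00]), 'ee_pos': array([0.152, 0.631, 0.252]), 'orientation': array([[-0.972,  0.235, -0.   ],
       [ 0.235,  0.972, -0.002],
       [-0.   , -0.002, -1.   ]]), 'ft_force': array([-1.025,  0.47 ,  0.095]), 'moment': array([-0.034,  0.026, -0.004]), 'finger_force': np.float64(0.0), 'width': np.float64(0.086)} 0.022
[1.04499581 0.33265234 1.17226222] [[-0.549, 0.719, -0.427], [0.836, 0.482, -0.263], [0.016, -0.501, -0.865]] [-0.03824234  0.          0.          0.        ]
[ 0.09696053 -0.98071165  0.75234088] [[0.919, -0.23, 0.321], [-0.394, -0.495, 0.774], [-0.019, -0.838, -0.546]] [0.06461926 0.         0.         0.        ]
```

View pics/scene.png

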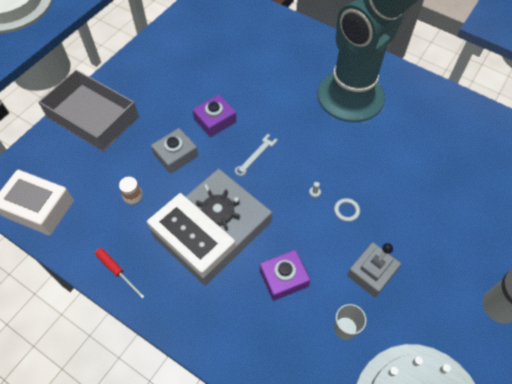

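View pics/side.png

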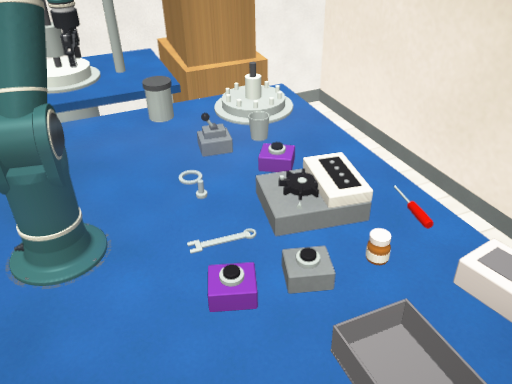

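Scene view: the grey box with a button is at (173,145), side view (308,262). Similar-shaped purple boxes are at scene (214,110) and (286,272). The one meant is the grey one. The console wheel is at scene (218,208) and the toggle at (376,265). I'll confirm with an enlarged crop.

```bash
python3 - <<'E'
from h import *
a=get("scene");b=get("side")
A=cv2.resize(a["im"][125:285,140:280],None,fx=3.5,fy=3.5,interpolation=cv2.INTER_CUBIC)
B=cv2.resize(b["im"][150:290,225:375],None,fx=2,fy=2,interpolation=cv2.INTER_CUBIC)
o=np.zeros((560,790,3),np.uint8);o[:560,:490]=A;o[:280,490:790]=B;save(o,"crop.png")
for n,c,bx,ex in(("scene",a,(190,180,250,240),(160,130,185,160)),("side",b,(275,165,325,205),(296,245,322,268))):
    for nm,(x0,y0,x1,y1),z in(("wheel",bx,.088),("btn",ex,.06)):
        m=(c["im"][y0:y1,x0:x1].max(2)<60).astype(np.uint8)
        k,l,s,ce=cv2.connectedComponentsWithStats(m)
        i=1+s[1:,4].argmax();p=ce[i]+[x0,y0]
        print(n,nm,s[i],p,onplane(c,[p],z)[0].round(4),bydepth(c,[p])[0].round(4))
E
```

```text
scene wheel [42 35  6  3  8] [234.25  216.125] [ 0.5966 -0.0269  0.088 ] [ 0.5917 -0.0309  0.0762]Traceback (most recent call last):
  File "<stdin>", line 10, in <module>
ValueError: attempt to get argmax of an empty sequence
```

View pics/crop.png

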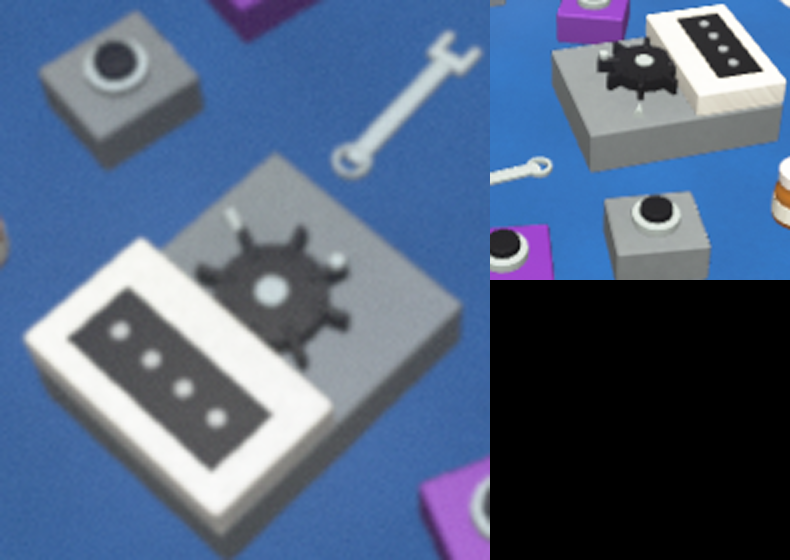

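Crop: grey button box confirmed, button centre at scene (173,141.6). Wheel cap at (217,208), stud at (236.6,199.3) and pointer tip near (207.5,190); one unstudded fin lies between stud and pointer, so about 2 clicks to go.

```bash
python3 - <<'E'
from h import *
a=get("scene");b=get("side")
def two(p,q):
    r=[rays(a,[p])[0],rays(b,[q])[0]];r=[x/np.linalg.norm(x) for x in r]
    t=np.linalg.lstsq(np.c_[r[0],-r[1]],b["e"]-a["e"],rcond=None)[0]
    x,y=a["e"]+r[0]*t[0],b["e"]+r[1]*t[1];return (x+y)/2,np.linalg.norm(x-y)
o=lambda x,y:(225+x/2-.2,150+y/2-.2) 
s=lambda x,y:(140+x/3.5-.3,125+y/3.5-.3)
for n,p,q,z in(("cap",s(270,290),o(645-490,60),.089),("btn",s(115,58),o(656-490,209),.06),("stud",s(338,257),o(604-490,55),.096),("ptr",s(240,234),o(641-490,100),.064),("c1",s(277,155),o(553-490,54),.06),("c2",s(460,305),None,.06),("c3",None,o(591-490,135),.06)):
    print(n,[onplane(c,[x],z)[0].round(4) for c,x in((a,p),(b,q)) if x], two(p,q) if p and q else'')
E
```

```text
cap [array([ 0.6014, -0.0773,  0.089 ]), array([ 0.6019, -0.0821,  0.089 ])] (array([ 0.60203722, -0.07869032,  0.0873228 ]), np.float64(0.0030625142445991627))
btn [array([ 0.4864, -0.3174,  0.06  ]), array([ 0.4954, -0.3092,  0.06  ])] (array([ 0.49071024, -0.31439997,  0.06629858]), np.float64(0.0027771521752549162))
stud [array([ 0.5546, -0.0497,  0.096 ]), array([ 0.5546, -0.0591,  0.096 ])] (array([ 0.55529309, -0.05214536,  0.0924956 ]), np.float64(0.005083338435184652))
ptr [array([ 0.5647, -0.1339,  0.064 ]), array([ 0.573 , -0.1276,  0.064 ])] (array([ 0.5683298 , -0.13262114,  0.06899582]), np.float64(0.0033502735197517837))
c1 [array([ 0.4894, -0.1543,  0.06  ]), array([0.5181, 0.0228, 0.06  ])] (array([ 0.49617321, -0.10913171,  0.13367873]), np.float64(0.06349857187730784))
c2 [array([0.5216, 0.0359, 0.06  ])] 
c3 [array([ 0.4878, -0.1619,  0.06  ])]
```

Call:
{"fn": "move_arm", "kwargs": {"deltas": [[1,-2.1,-2.5,0,0],[1,-2.1,-2.5,0,0],[1,-2.1,-2.5,0,0],[1,-2.1,-2.5,0,0],[1,-2.1,-2.5,0,0],[1,-2.1,-2.5,0,0],[1,-2.1,-2.5,0,0],[1,-2.1,-2.5,0,0]]}}

```text
t: 1.1
ee_pos: [0.2694, 0.3968, 0.2534]
orientation: [[-0.972, 0.235, 0.0], [0.235, 0.972, 0.0], [-0.0, 0.0, -1.0]]
ft_force: [0.4, -0.2, -0.0]
width: 0.0002
finger_force: 0.0
```

Call:
{"fn": "move_arm", "kwargs": {"deltas": [[1,-2.1,-2.5,0,0],[1,-2.1,-2.5,0,0],[1,-2.1,-2.5,0,0],[1,-2.1,-2.5,0,0],[1,-2.1,-2.5,0,0],[1,-2.1,-2.5,0,0],[1,-2.1,-2.5,0,0],[1,-2.1,-2.5,0,0]]}}

```text
t: 1.9
ee_pos: [0.3857, 0.163, 0.2536]
orientation: [[-0.972, 0.235, 0.001], [0.235, 0.972, 0.001], [-0.0, 0.001, -1.0]]
ft_force: [0.3, -0.4, 0.1]
width: -0.0
finger_force: 0.0
```

Call:
{"fn": "move_arm", "kwargs": {"deltas": [[1,-2.1,-2.5,0,0],[1,-2.1,-2.5,0,0],[1,-2.1,-2.5,0,0],[1,-2.1,-2.5,0,0],[1,-2.1,-2.5,0,0],[1,-2.1,-2.5,0,0],[1,-2.1,-2.5,0,0],[1,-2.1,-2.5,0,0]]}}

```text
t: 2.7
ee_pos: [0.5021, -0.0708, 0.2535]
orientation: [[-0.972, 0.234, 0.001], [0.234, 0.972, 0.0], [-0.0, 0.0, -1.0]]
ft_force: [0.1, 0.8, 0.3]
width: -0.0003
finger_force: 0.0
```

Call:
{"fn": "move_arm", "kwargs": {"deltas": [[1,0,0,0,0.14],[1,0,0,0,0.14],[1,0,0,0,0.14],[1,0,0,0,0.14],[1,0,0,0,0.14],[1,0,0,0,0.14],[1,0,0,0,0.14],[1,0,0,0,0.14]]}}

```text
t: 3.5
ee_pos: [0.5017, -0.0696, 0.2534]
orientation: [[-0.207, 0.978, 0.0], [0.978, 0.207, 0.0], [0.0, 0.0, -1.0]]
ft_force: [-0.4, -0.6, 0.1]
width: -0.0002
finger_force: 0.0
```

Call:
{"fn": "move_arm", "kwargs": {"deltas": [[1,0,0,0,0.14],[1,0,0,0,0.14],[1,0,0,0,0.1],[1,0,0,0,0]]}}

```text
t: 3.9
ee_pos: [0.5016, -0.0695, 0.2533]
orientation: [[0.165, 0.986, 0.0], [0.986, -0.165, -0.0], [-0.0, 0.0, -1.0]]
ft_force: [-0.3, 1.0, 0.1]
width: 0.0002
finger_force: 0.0
```

```bash
python3 - <<'E'
from h import *
s=read_state();print(s["t"],s["ee_pos"],s["orientation"].round(3).tolist(),s["joint_pos"].round(2),s["ft_force"],s["width"])
c=get("wrist");save(c["im"],"w1.png");print(proj(c,[[.602,-.08,.089],[.4907,-.3144,.066]]))
E
```

```text
3.9 [ 0.50164754 -0.06951273  0.25330266] [[0.165, 0.986, 0.0], [0.986, -0.165, -0.0], [-0.0, 0.0, -1.0]] [-0.59  0.26  0.79  1.99 -0.22  0.98  0.14] [-0.31799881  0.98737041  0.12199665] 0.00020397417382695275
[[348.44676967 175.77430412]
 [276.00095087 337.77953147]]
```

View pics/w1.png

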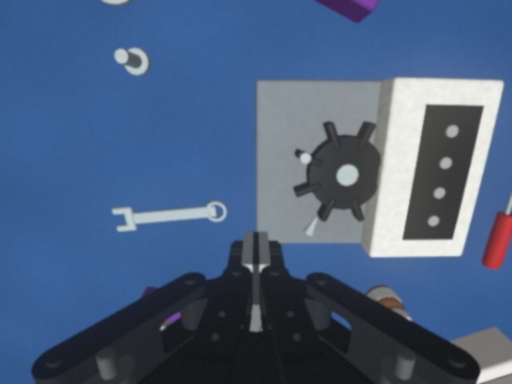

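Wrist view: cap at (347,175), stud (305,158), pointer tip about (319,220), deck's near edge vertical at column 257. It agrees with the estimate. I'll refine the axis and yaw from this view.

```bash
python3 - <<'E'
from h import *
c=get("wrist");im=c["im"]
m=(im[150:200,325:370].min(2)>140).astype(np.uint8)
k,l,s,ce=cv2.connectedComponentsWithStats(m);i=1+s[1:,4].argmax();p=ce[i]+[325,150]
A=onplane(c,[p],.089)[0];print(s[i],p,A)
hsv=cv2.cvtColor(im,cv2.COLOR_RGB2HSV)
e=[]
for v in range(95,225,5):
    r=hsv[v,235:280,1]; e.append((235+np.argmax(r<110)-.5,v))
P=onplane(c,e,.06);q=np.polyfit(P[:,1],P[:,0],1);print(np.array(e)[:,0],"yaw",-np.degrees(np.arctan(q[0])))
th=np.degrees(np.arctan(-q[0]));
x=np.array([np.cos(np.radians(th)),np.sin(np.radians(th))])
print("axis to edge",np.mean((A[:2]-P[:,:2])@x))
for n,px,z in(("stud",(305,158),.096),("ptr",(318,220),.064)):
    d=onplane(c,[px],z)[0]-A;print(n,np.hypot(*d[:2]),np.degrees(np.arctan2(d[1],d[0]))-th)
s=read_state();d=A-s["ee_pos"];print("in tool cm",100*s["orientation"].T@d, np.degrees(np.arctan2(s["orientation"][1,1],s["orientation"][0,1])))
E
```

```text
[ 12  15  21  21 341] [347.03225806 174.91495601] [ 0.60057638 -0.0784908   0.089     ]
[255.5 255.5 255.5 255.5 255.5 255.5 255.5 255.5 255.5 255.5 255.5 255.5
 255.5 255.5 255.5 255.5 255.5 255.5 254.5 254.5 254.5 254.5 254.5 254.5
 254.5 254.5] yaw -9.976650595504886
axis to edge 0.0998446903721967
stud 0.0519778157832056 158.3315730905542
ptr 0.06750392856808282 -108.0709642295532
in tool cm [ 0.71934124  9.90432946 16.43226129] -9.36004766918272
```

Call:
{"fn": "move_arm", "kwargs": {"deltas": [[1,0.7,0.9,2,0.01],[1,0,0,3,0],[1,0,0,3,0],[1,0,0,3,0],[1,0,0,2.5,0],[1,0,0,1.6,0],[1,0,0,1,0],[1,0,0,0,0]]}}

```text
t: 4.8
ee_pos: [0.5113, -0.0643, 0.0916]
orientation: [[0.175, 0.985, -0.001], [0.985, -0.175, -0.0], [-0.0, -0.001, -1.0]]
ft_force: [0.5, -0.2, -0.3]
width: -0.0002
finger_force: 0.0
```

Call:
{"fn": "move_arm", "kwargs": {"deltas": [[1,0,0.9,0,0],[1,0,0.9,0,0],[1,0,0.5,0,0],[1,0,0.4,0,0],[1,0,0,0,0],[1,0,0,0,0]]}}

```text
t: 5.4
ee_pos: [0.5381, -0.0689, 0.0923]
orientation: [[0.175, 0.985, -0.0], [0.985, -0.175, 0.0], [0.0, -0.0, -1.0]]
ft_force: [-0.1, 0.6, -0.5]
width: 0.0001
finger_force: 0.0
```

```bash
python3 - <<'E'
from h import *
s=read_state();A=np.array([.6006,-.0785,.089]);print("in tool cm",100*s["orientation"].T@(A-s["ee_pos"]),s["ee_pos"][2],s["ft_force"])
c=get("wrist");save(cv2.resize(c["im"],None,fx=1.5,fy=1.5),"w2.png")
E
```

```text
in tool cm [0.15339591 6.31707974 0.32928807] 0.09230653160070408 [-0.06884268  0.5863668  -0.53491309]
```

View pics/w2.png

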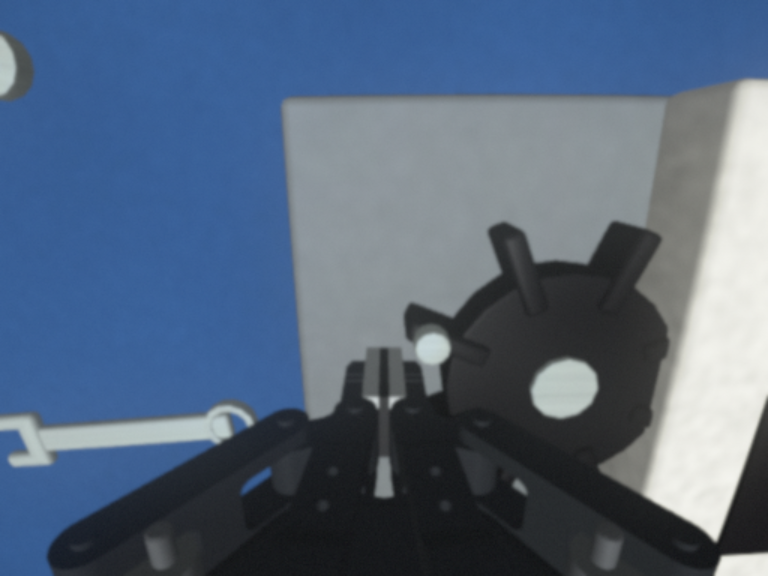

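Wrist close-up: the fingertip (385,370) stands in the near gap just below the studded fin (432,345), with thin tips of about 14 mm. I'll go a little deeper in.

Call:
{"fn": "move_arm", "kwargs": {"deltas": [[1,0.1,0,-0.4,0],[1,0,0.3,0,0],[1,0,0.3,0,0],[1,0,0,0,0],[1,0,0,0,0]]}}

```text
t: 5.95
ee_pos: [0.5444, -0.0691, 0.0962]
orientation: [[0.175, 0.985, -0.0], [0.985, -0.175, -0.0], [-0.0, -0.0, -1.0]]
ft_force: [0.0, 0.4, -0.7]
width: -0.0001
finger_force: 0.0
```

```bash
cat > w.py <<'E'
from h import *
def stat():
    s=read_state();A=np.array([.6006,-.0785,.089]);d=s["ee_pos"]-A
    print(s["t"],"r",np.hypot(*d[:2]).round(4),"ang",(np.degrees(np.arctan2(d[1],d[0]))+9.7)%360,"yaw",np.degrees(np.arctan2(s["orientation"][1,1],s["orientation"][0,1]))+9.7,"z",s["ee_pos"][2].round(4),s["ft_force"].round(1))
def stud():
    for n in("scene","wrist"):
        c=get(n);im=c["im"].astype(int);h=cv2.cvtColor(c["im"],cv2.COLOR_RGB2HSV)
        m=((im.min(2)>120)&(h[...,1]<60)).astype(np.uint8);k,l,s,ce=cv2.connectedComponentsWithStats(m)
        for i in range(1,k):
            if s[i,4]<4:continue
            P=onplane(c,[ce[i]],.096)[0];d=P-[.6006,-.0785,.096]
            if .03<np.hypot(*d[:2])<.09: print(n,s[i].tolist(),"r",np.hypot(*d[:2]).round(3),"ang",(np.degrees(np.arctan2(d[1],d[0]))+9.7)%360)
E
python3 -c "
from w import *
stat();stud()"
```

```text
5.95 r 0.057 ang 180.1739445596963 yaw -0.38783734444038487 z 0.0962 [ 0.   0.4 -0.7]
scene [147, 173, 124, 104, 4201] r 0.055 ang 26.796713094743847
wrist [406, 56, 106, 295, 19209] r 0.057 ang 37.81327776354874
wrist [180, 69, 249, 210, 30900] r 0.078 ang 124.93618797398828
wrist [426, 206, 5, 5, 11] r 0.04 ang 49.92160818033919
wrist [245, 264, 8, 8, 37] r 0.061 ang 180.11733340860346
wrist [259, 264, 8, 8, 37] r 0.054 ang 180.17531097303595
wrist [251, 306, 10, 25, 173] r 0.067 ang 210.62860091171012
wrist [334, 315, 15, 12, 48] r 0.037 ang 253.96430920717495
```

Call:
{"fn": "move_arm", "kwargs": {"deltas": [[1,-0.45,0.02,0,-0.08],[1,-0.45,0.02,0,-0.08],[1,-0.45,0.02,0,-0.08],[1,-0.45,0.02,0,-0.08],[1,-0.45,0.02,0,-0.08]]}}

```text
t: 6.55
ee_pos: [0.5439, -0.0895, 0.096]
orientation: [[-0.226, 0.974, -0.003], [0.974, 0.226, 0.003], [0.004, -0.002, -1.0]]
ft_force: [-1.9, 5.4, 2.4]
width: 0.0001
finger_force: 3.0
```

```bash
python3 -c "
from w import *
stat()"
```

```text
6.55 r 0.0578 ang 200.6975079094682 yaw 22.7877651046522 z 0.096 [-1.9  5.4  2.4]
```

Pushing at about 5 N; carrying on through the crest.

Call:
{"fn": "move_arm", "kwargs": {"deltas": [[1,-0.45,0.02,0,-0.08],[1,-0.45,0.02,0,-0.08],[1,-0.45,0.02,0,-0.08],[1,-0.45,0.02,0,-0.08],[1,-0.45,0.02,0,-0.06],[1,0,0,0,0]]}}

```text
t: 7.15
ee_pos: [0.554, -0.1116, 0.096]
orientation: [[-0.568, 0.823, -0.001], [0.823, 0.568, 0.001], [0.001, -0.0, -1.0]]
ft_force: [-0.2, -0.0, -0.3]
width: -0.0002
finger_force: 0.0
```

```bash
python3 - <<'E'
from w import *
stat();c=get("scene");a=c["im"][140:270,140:290];d=get("wrist")["im"]
o=np.zeros((576,800,3),np.uint8);o[:312,:360]=cv2.resize(a,(360,312));o[:330,360:800]=cv2.resize(d,(440,330));save(o[:340],"k1.png")
E
```

```text
7.15 r 0.0572 ang 225.1053984526569 yaw 44.29403017313477 z 0.096 [-0.2 -0.  -0.3]
```

View pics/k1.png

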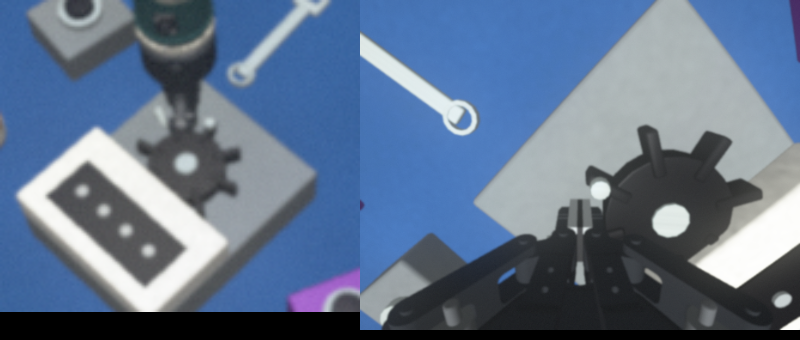

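The pictures show the wheel advanced one click: stud now behind the finger at (210,122) left crop, (600,190) right crop, and zero contact force. Retract, return and repeat.

Call:
{"fn": "move_arm", "kwargs": {"deltas": [[1,0,-1,0,0],[1,0,-1,0,0],[1,0,-1,0,0],[1,0.68,0.03,0,0.08],[1,0.68,0.03,0,0.08],[1,0.68,0.03,0,0.08],[1,0.68,0.03,0,0.08],[1,0.68,0.03,0,0.08]]}}

```text
t: 8.05
ee_pos: [0.5155, -0.0981, 0.0964]
orientation: [[-0.198, 0.98, -0.0], [0.98, 0.198, 0.0], [0.0, -0.0, -1.0]]
ft_force: [0.7, 0.6, 0.5]
width: 0.0001
finger_force: 0.0
```

Call:
{"fn": "move_arm", "kwargs": {"deltas": [[1,0.68,0.03,0,0.08],[1,0.68,0.03,0,0.08],[1,0.68,0.03,0,0.08],[1,0.68,0.03,0,0.08],[1,0.68,0.03,0,0.06],[1,0,0,0,0],[1,0,0,0,0]]}}

```text
t: 8.75
ee_pos: [0.516, -0.0643, 0.0964]
orientation: [[0.174, 0.985, 0.0], [0.985, -0.174, -0.0], [-0.0, 0.0, -1.0]]
ft_force: [-0.1, -0.1, -0.3]
width: 0.0001
finger_force: 0.0
```

```bash
python3 - <<'E'
from w import *
stat()
c=get("wrist");save(c["im"],"k2.png")
E
```

```text
8.75 r 0.0858 ang 180.1776190186408 yaw -0.3302633450489765 z 0.0964 [-0.1 -0.1 -0.3]
```

View pics/k2.png

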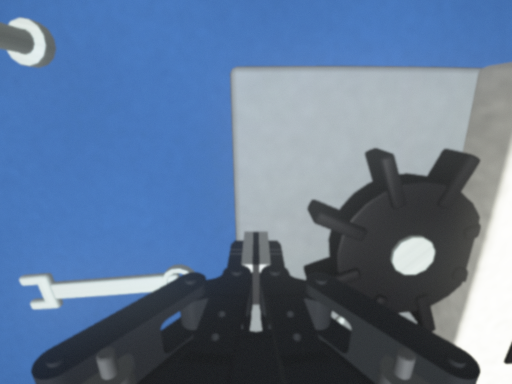

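The wheel fins are in click positions, but the gripper hides the 202.5° fin. I'll confirm the stud from the scene camera.

```bash
python3 - <<'E'
from w import *
c=get("scene");w=get("wrist")
for a in(157.5,202.5,247.5):
    t=np.radians(a-9.7);P=[.6006+.052*np.cos(t),-.0785+.052*np.sin(t),.096]
    p=proj(c,P)[0];x,y=p.round().astype(int);print(a,p,c["im"][y-2:y+3,x-2:x+3].min(2).max(),proj(w,P)[0])
a=c["im"][170:240,180:260];save(cv2.resize(a,None,fx=6,fy=6,interpolation=cv2.INTER_CUBIC),"k3.png")
E
```

```text
157.5 [235.46631677 198.48986522] 148 [332.45556611 229.50915258]
202.5 [224.43942866 189.25088874] 190 [326.09932102 296.75223063]
247.5 [208.93200643 189.58901621] 187 [370.65998615 336.11051296]
```

View pics/k3.png

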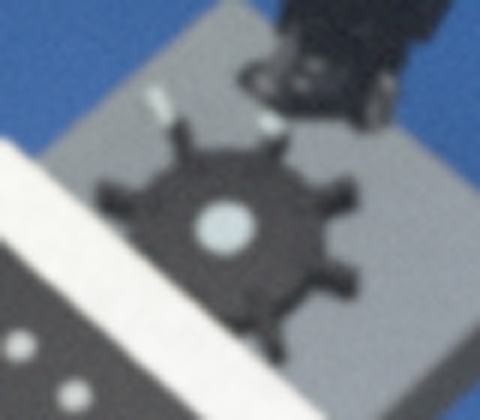

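Scene crop: stud at (272,122), i.e. the 202.5° fin, one click from the pointer at (160,105). Insert and make the last stroke.

Call:
{"fn": "move_arm", "kwargs": {"deltas": [[1,0,0.8,0,0],[1,0,0.8,0,0],[1,0,0.8,0,0],[1,0,0.5,0,0],[1,0,0,0,0],[1,0,0,0,0]]}}

```text
t: 9.5
ee_pos: [0.5448, -0.069, 0.0961]
orientation: [[0.175, 0.985, -0.001], [0.985, -0.175, -0.0], [-0.0, -0.001, -1.0]]
ft_force: [-0.2, -0.2, -0.1]
width: -0.0002
finger_force: 0.0
```

Call:
{"fn": "move_arm", "kwargs": {"deltas": [[1,-0.45,0.02,0,-0.08],[1,-0.45,0.02,0,-0.08],[1,-0.45,0.02,0,-0.08],[1,-0.45,0.02,0,-0.08],[1,-0.45,0.02,0,-0.08]]}}

```text
t: 10.0
ee_pos: [0.5441, -0.0889, 0.0958]
orientation: [[-0.227, 0.974, -0.004], [0.974, 0.227, 0.004], [0.004, -0.003, -1.0]]
ft_force: [-3.3, 6.1, 2.7]
width: 0.0002
finger_force: 3.3
```

Call:
{"fn": "move_arm", "kwargs": {"deltas": [[1,-0.45,0.02,0,-0.08],[1,-0.45,0.02,0,-0.08],[1,-0.45,0.02,0,-0.08],[1,-0.45,0.02,0,-0.08],[1,-0.45,0.02,0,-0.06],[1,0,0,0,0]]}}

```text
t: 10.6
ee_pos: [0.5539, -0.1107, 0.0959]
orientation: [[-0.568, 0.823, -0.002], [0.823, 0.568, 0.002], [0.003, -0.001, -1.0]]
ft_force: [-0.5, 1.5, 0.1]
width: 0.0
finger_force: 1.0
```

Call:
{"fn": "move_arm", "kwargs": {"deltas": [[1,0,-1,0,0],[1,0,-1,0,0],[1,0,-1,0,0],[1,0,0,-2,0],[1,0,0,-3,0],[1,0,0,-3,0],[1,0,0,0,0]]}}

```text
t: 11.3
ee_pos: [0.532, -0.1303, 0.1801]
orientation: [[-0.566, 0.824, 0.008], [0.824, 0.566, -0.001], [-0.005, 0.006, -1.0]]
ft_force: [1.6, -0.1, 0.3]
width: 0.0005
finger_force: 0.0
```

```bash
python3 - <<'E'
from w import *
stat();s=read_state();print(s["ee_pos"],s["orientation"].round(3).tolist())
c=get("scene")
def f(px):pass
b=c["im"][125:240,150:260];e=get("side")
o=np.zeros((460,800,3),np.uint8);o[:,:440]=cv2.resize(b,None,fx=4,fy=4,interpolation=cv2.INTER_CUBIC)
o[:420,440:800]=cv2.resize(e["im"][160:300,255:375],None,fx=3,fy=3,interpolation=cv2.INTER_CUBIC);save(o,"k4.png")
E
```

```text
11.3 r 0.086 ang 226.75575136799628 yaw 44.1978413780608 z 0.1801 [ 1.6 -0.1  0.3]
[ 0.53195274 -0.13033423  0.18013487] [[-0.566, 0.824, 0.008], [0.824, 0.566, -0.001], [-0.005, 0.006, -1.0]]
```

View pics/k4.png

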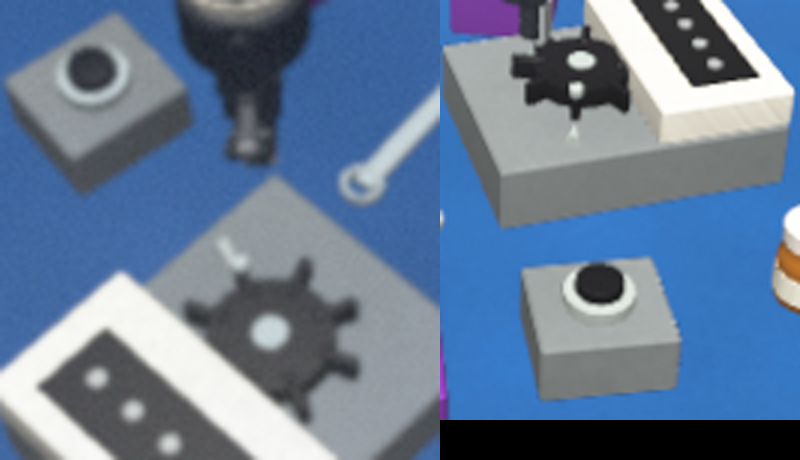

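Wheel is set: side crop shows the stud (577,90) right at the pointer (574,132); scene crop shows the same at (240,262). Now the grey box's button.

Call:
{"fn": "move_arm", "kwargs": {"deltas": [[1,-1.6,-1.7,0,0],[1,-1.6,-1.7,0,0],[1,-1.6,-1.7,0,0],[1,-1.6,-1.7,0,0],[1,-1.6,-1.7,0,0],[1,-1.6,-1.7,0,0],[1,-1.6,-1.7,0,0],[1,-1.6,-1.7,0,0]]}}

```text
t: 12.2
ee_pos: [0.4895, -0.3119, 0.1747]
orientation: [[-0.567, 0.824, -0.003], [0.824, 0.567, 0.001], [0.002, -0.001, -1.0]]
ft_force: [0.8, -0.0, -0.5]
width: 0.0002
finger_force: 0.0
```

Call:
{"fn": "move_arm", "kwargs": {"deltas": [[1,0,-4,0,0],[1,0,-3,0,0],[1,0,0,0,0],[1,0,0,0,0]]}}

```text
t: 12.6
ee_pos: [0.4321, -0.3511, 0.1752]
orientation: [[-0.566, 0.824, -0.001], [0.824, 0.566, 0.001], [0.002, -0.001, -1.0]]
ft_force: [0.1, 1.8, 0.4]
width: 0.0002
finger_force: 0.0
```

```bash
python3 - <<'E'
from w import *
s=read_state();c=get("wrist");print(s["ee_pos"],proj(c,[[.4907,-.3144,.066]]))
im=c["im"];p=proj(c,[[.4907,-.3144,.066]])[0]
m=(im.max(2)<75).astype(np.uint8);k,l,S,ce=cv2.connectedComponentsWithStats(m)
for i in range(1,k):
    if S[i,4]>150:
        P=bydepth(c,[ce[i]])[0];print(S[i],ce[i],P.round(4),(100*s["orientation"].T@(P-s["ee_pos"])).round(2))
save(im,"b1.png")
E
```

```text
[ 0.43213551 -0.35111973  0.1752141 ] [[332.85821852 201.17249916]]
[   32   256   448   128 29962] [252.24597824 337.98027502] [ 0.4251 -0.3433  0.2301] [ 1.05 -0.15 -5.49]
```

View pics/b1.png

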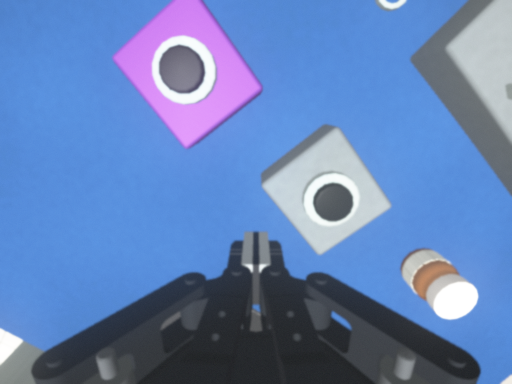

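Wrist view: grey box's button at (333,202), as predicted; purple lookalike at (182,68) is left alone.

```bash
python3 - <<'E'
from w import *
s=read_state();c=get("wrist");P=bydepth(c,[(333,202),(328,198),(338,206)]);print(P);print(100*s["orientation"].T@(onplane(c,[(333,202)],P[:,2].mean())[0]-s["ee_pos"]))
E
```

```text
[[ 0.49036629 -0.31351417  0.07062164]
 [ 0.48390027 -0.31301809  0.07162916]
 [ 0.49604963 -0.3137852   0.07149433]]
[-0.2045674   6.77879883 10.41143949]
```

Call:
{"fn": "move_arm", "kwargs": {"deltas": [[1,-0.3,3.4,0,0],[1,0,3.5,0,0],[1,0,0,2,0],[1,0,0,2,0],[1,0,0,2,0],[1,0,0,1,0],[1,0,0,0,0]]}}

```text
t: 13.4
ee_pos: [0.4916, -0.3129, 0.1047]
orientation: [[-0.569, 0.822, -0.003], [0.822, 0.569, 0.002], [0.003, -0.001, -1.0]]
ft_force: [-0.2, 0.0, 0.5]
width: 0.0001
finger_force: 0.0
```

Call:
{"fn": "move_arm", "kwargs": {"deltas": [[1,0,0,0.4,0],[1,0,0,0.3,0],[1,0,0,0.3,0],[1,0,0,0.2,0],[1,0,0,0,0]]}}

```text
t: 13.9
ee_pos: [0.4919, -0.3143, 0.0943]
orientation: [[-0.568, 0.823, 0.0], [0.823, 0.568, -0.0], [-0.0, 0.0, -1.0]]
ft_force: [1.0, 0.4, 0.9]
width: 0.0001
finger_force: 0.0
```

Call:
{"fn": "move_arm", "kwargs": {"deltas": [[1,0,0,0.2,0],[1,0,0,0.2,0],[1,0,0,0,0]]}}

```text
t: 14.2
ee_pos: [0.492, -0.3144, 0.0904]
orientation: [[-0.568, 0.823, 0.0], [0.823, 0.568, -0.0], [-0.0, 0.0, -1.0]]
ft_force: [-1.2, -0.0, 3.8]
width: -0.0002
finger_force: 1.7
```

Call:
{"fn": "move_arm", "kwargs": {"deltas": [[1,0,0,0.2,0],[1,0,0,0.2,0],[1,0,0,0.1,0],[1,0,0,0,0]]}}

```text
t: 14.6
ee_pos: [0.492, -0.3145, 0.0878]
orientation: [[-0.568, 0.823, 0.001], [0.823, 0.568, 0.001], [0.0, 0.002, -1.0]]
ft_force: [-6.6, 4.0, 24.3]
width: -0.0002
finger_force: 11.9
```

Call:
{"fn": "move_arm", "kwargs": {"deltas": [[1,0,0,-0.3,0],[1,0,0,-0.5,0],[1,0,0,-1,0],[1,0,0,-2,0],[1,0,0,-3,0],[1,0,0,-3,0],[1,0,0,0,0]]}}

```text
t: 15.3
ee_pos: [0.4938, -0.3158, 0.1873]
orientation: [[-0.568, 0.823, 0.007], [0.823, 0.568, -0.003], [-0.006, 0.004, -1.0]]
ft_force: [0.1, -0.0, -0.1]
width: 0.0002
finger_force: 0.0
```

```bash
python3 - <<'E'
from w import *
print(read_state()["ft_force"])
c=get("side")
for a in(202.5,247.5,292.5):
    t=np.radians(a-9.7);P=[.6006+.052*np.cos(t),-.0785+.052*np.sin(t),.096]
    p=proj(c,P)[0];x,y=p.round().astype(int);print(a,p.round(1),c["im"][y-2:y+3,x-2:x+3].min(2).max())
job_done()
E
```

```text
[ 0.11809176 -0.01084299 -0.14167262]
202.5 [285.5 183.7] 99
247.5 [299.7 188.1] 163
292.5 [315.  185.8] 46
the job is handed in; nothing more can be done
```

Job handed in at about 15 s: the wheel was flicked two clicks so the studded fin rests at the pointer (seen in the side view). The grey box's button was then pressed to 24 N, well past the roughly 5 N for fully down, and released; its travel was judged from that force, not read directly.

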